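# Release one carton from the gravity lane

### The job

The order needs one wide carton: on the roller lane with the wide cartons, press the pad of the rocking lever all the way down with your fingertips and keep it down until the front carton has rolled right down to the lip at the front of the lane, then let the lever up so that the gate closes before the next carton. Release only that one, and leave the narrow lane and its lever alone. Do not touch or lift any carton by hand, and do not disturb the tape roll, the bottle or the brown box.

Things in the scene. Friction and masses are not known exactly. Their poses are not given: they have to be found in the camera images.
- wide_lane: gravity roller lane for the WIDE cartons, fixed to the table: 290 long, 108 wide, aluminium side rails, free-turning grey rollers, steel legs. Origin on the table under its middle; z up; its x runs level along the lane from the low front end (x = -148 mm, robot side) to the high loading end (+143 mm). The rollers slope down to the front by 8 degrees
- wide_shaft (a point): middle of the level cross shaft (along the lane's y) of the wide lane's rocking lever, at lane x = 25, z = 129 mm, between two steel cheeks that end at z = 141 mm. In front of it a steel gate blade hangs before the waiting cartons; behind it the arm rises to the press pad, with a rubber-footed spring plunger beneath that clamps the second carton while the lever is down, so only one goes
- wide_pad (a point): black press pad, 40 x 40 x 8 mm, on the rear end of that lever; this point is the centre of its top, at rest at lane x = 129, z = 179 mm, tilted 0.22 rad, rear edge high. Free above and around. Pressed fully it goes down 50 mm and back (+x) 11 mm, tilting 0.23 rad rear edge low, and stays clear of the cartons. Takes 3 N at first, 8 N at the bottom, where it meets a firm stop; springs back up
- wide_lever (a joint): angle of the wide lane's lever, rad: 0 at rest (gate down), grows as the pad is pressed, 0.45 at the stop. The gate clears the carton tops from about 0.32, the plunger clamps the second carton from about 0.27
- wide_front: the wide carton that waits first, against the gate: plain brown carton with white label, 80 long (x, along the lane) x 94 wide (y) x 34 mm high, about 90 g; origin at the centre of its underside. Waits at local x = about +2 mm of the lane; once released it rolls by itself, in about 1 to 3 s, to local x = -103 mm, where it touches the front lip
- wide_next: the second wide carton, same size, behind the first one (local x = +82 mm of the lane at the start); when the lever comes back up it rolls forward to the closed gate
- narrow_lane: a second roller lane like the first with the same lever and gate, but only 56 mm wide, for the NARROW cartons; same origin and axes. The two lanes may stand either way round, left or right
- narrow_lever (a joint): angle of the narrow lane's lever, rad, 0 at rest
- narrow_front: narrow carton waiting first in the narrow lane, 80 x 42 x 34 mm, origin at the centre of its underside
- narrow_next: second narrow carton, same size, behind it
- tape_roll: loose roll of packing tape lying flat, 104 mm across, 48 high, origin at the centre of its underside
- water_bottle: loose water bottle standing upright, 64 mm across, 200 high, origin at the centre of its underside
- brown_box: loose closed brown box, 110 x 80 x 60 mm, origin at the centre of its underside
Mind the look-alikes: they are no part of the job. Leave any red look-alike of the narrow_front alone.

How it is judged:
On the way, in this order (a step that is already met when the one before it is completed fails the run):
1. the pad of the wide lane's lever is pressed down by the fingers and the gate is lifting (value of joint wide_lever above 0.22 rad and contact force between the fingers and wide_lever above 0.5 N).
2. with the lever still down, the front wide carton has rolled to the front lip (x of wide_front in the frame of wide_lane below -0.095 m and value of joint wide_lever above 0.22 rad), for 0.1 s.
At the end, for the whole second after the job is handed in: The front wide carton lies on the rollers at rest within about 8 mm of the front lip; the wide lane's lever is back up (under 0.05 rad) with the gate shut and the second wide carton still behind it; the narrow lane's lever is at rest and both its cartons are still behind its gate (x of wide_front in the frame of wide_lane below -0.095 m and z of wide_front in the frame of wide_lane below 0.055 m and angle between wide_front's own z axis and vertical below 0.25 rad and linear speed of wide_front below 0.02 m/s and value of joint each of wide_lever, narrow_lever below 0.05 rad and x of wide_next in the frame of wide_lane above -0.012 m and x of narrow_front in the frame of narrow_lane above -0.012 m and x of narrow_next in the frame of narrow_lane above 0.065 m); the robot touches nothing.
It fails at once if a carton is touched by the fingers or the arm (contact force between any of the fingers, the arm and wide_front above 0.5 N or contact force between any of the fingers, the arm and wide_next above 0.5 N or contact force between any of the fingers, the arm and narrow_front above 0.5 N or contact force between any of the fingers, the arm and narrow_next above 0.5 N).
It fails at once if a carton is lifted off its rollers (z of wide_front in the frame of wide_lane above 0.085 m or z of wide_next in the frame of wide_lane above 0.095 m or z of narrow_front in the frame of narrow_lane above 0.085 m or z of narrow_next in the frame of narrow_lane above 0.095 m).
It fails at once if a second wide carton gets past the gate (x of wide_next in the frame of wide_lane below -0.03 m).
It fails at once if the narrow lane's lever is pressed (value of joint narrow_lever above 0.12 rad).
It fails at once if the tape roll, the bottle or the brown box is shifted by more than 20 mm or tipped (distance of any of tape_roll, water_bottle, brown_box from where it was at the start of the episode above 0.02 m or angle between any of tape_roll, water_bottle, brown_box's own z axis and vertical above 0.3 rad).
It also fails if it takes over 32 s, if anything falls off the work surface, if the arm or the gripper's body presses on something with over 40 N, if the wrist force passes 120 N, or if a joint passes its speed limit or range.

### The arm

A 6-joint arm with a two-finger parallel gripper is mounted at the origin on the work surface. World frame = base frame: x ahead of the robot, y to its left, z up, the work surface at z = 0. Lengths are in m, angles in rad, forces in N, time in s.
With the tool pointing down it reaches from about 0.25 to 0.725 m from the base axis. Payload 4 kg.
Tool frame: the origin (TCP) lies between the finger pads; the fingertips stand 11 mm ahead of it and the grasp point (between the pads) lies 8 mm behind it (bot.tip_extent is the distance from the TCP to the fingertips, in m); z points along the fingers, y is the line along which they close (so a half turn about z gives the same grasp; the last joint's range is limited). The gripper opens to 85 mm and grips with 20 to 120 N. Pads are 22 mm wide; open, the fingers measure 114 mm over their backs; the gripper's body (76 mm by 85 mm) begins 54 mm behind the grasp point. The pads swing forward as they close: fully open they stand 13 mm farther back than shut.
Start: joints at [1.305, 0.241, 0.005, 1.335, 0, 1.571], TCP at [0.131, 0.482, 0.242] pointing down, gripper open.
Joint ranges: [-2.72, 2.72], [-1.05, 1.87], [-1.09, 1.28], [-1.99, 2.15], [-1.42, 1.44], [-3.14, 3.14]. Speed limits (rad/s): [2.79, 2.79, 3.14, 3.14, 3.14, 3.14].

### API

Orientations are given as a unit quaternion [x, y, z, w].
In Python, from workcell import bot gives the robot as it stands. The module is installed in compiled form; this text tells all that it offers.
- The arm moves only by the tool drive_tool, never from a script. Its argument "rows" is a list of rows, each an object of numbers: "dx", "dy", "dz": the shift along the tool's x, y, z in units of 50 mm (1.0 is 50 mm); "wx", "wy", "wz": the turn, a rotation vector about the tool's x, y, z in units of 5 degrees (1.0 is 5 degrees); "hand": the finger opening in mm, from 0 to 85.4. A call has 1 to 20 rows; each row is the pose to reach, as a shift and turn from the pose commanded when the call began, along the tool's axes at that moment; what a row does not reach only later rows make up. A row lasts 1/10 s, in which the tool goes at most 50 mm and 8.59 degrees, less where a joint would pass 70% of its speed; a pose out of reach is approached as far as the arm can. A call with a gripper value outside its range is refused whole. The fingers move at their own pace and stop on an object; the grip force is fixed at half the most. Time passes only in rows, so rows that repeat a pose let the fingers close. It gives the time, the measured TCP pose, the force, the opening and the grip force at its end, in the units of the state.
- bot.get_obs(): the state, without advancing time (a new reading comes with each control period).
- bot.camera(name): name is "scene" or "top" or "wrist"; returns the picture (400x640x3 uint8, red, green, blue); there is no depth.
- bot.get_calibration(name): a dict with "vfov" (degrees; the focal length in pixels is half the picture's height over the tangent of half this angle, whatever the lens; pixels are square), "cx", "cy" (the principal point, pixels), "origin" and "rotation" of the camera in the world; the wrist camera has in their place "mount" (4x4, takes a point from camera to tool coordinates, whose origin is the TCP and whose axes are the flange's). Camera axes: x right, y up, looking along -z (the intrinsics and any distortion apply to the point x, -y, -z); pixel columns grow to the right and rows downward; lengths in m; the calibration is good to about 2 mm. The wrist camera is an equidistant fisheye: a pixel r from the principal point sees the ray r / f radians off the axis. A picture is of the moment at which its call begins: read the wrist's pose just before it. get_calibration takes no time and is no camera call.
- bot.job_done(): hands the job in; it is judged then, once.
Trained networks look in the newest picture that a camera, given by its name, has taken for a name from the list of things; names that differ only in an ending like _2 or _b are one class to them, and where a whole thing is asked for, a point or a joint stands for the part that bears it (a point fixed in the world has none). Each returns a list of dicts, best first, with "score" (0 to 1); they miss things now and then, are a little off and sometimes report something else, mostly with a low value. They report only what shows in the picture. A call takes as long as a camera call. They do not tell look-alikes from the thing itself.
- bot.look_for(camera, thing): "extent" ([centre column, centre row, width, height] in pixels, round what is visible of it).
- bot.outline_of(camera, thing): "region" (400x640 bool, what is visible of it) and "extent" ([centre column, centre row, width, height] in pixels, round what is visible of it).
The state is a dict: "clock": time; "joint_pos": joint angles; "joint_vel": joint speeds; "tau": joint torques, N m; "eef_pos": TCP position; "tool_rot": TCP orientation; "ft_force": force on the tool from outside, world axes, zero at the start; "ft_torque": the same for the moment, N m; "grip_width": finger opening in m; "grasp_force": force on a finger pad.
Only numpy, scipy, OpenCV 4.12 (cv2) and the standard library are available. Lean on these libraries where they do the work, as an engineer would, in place of code of your own. Each camera call takes 0.05 s, during which the arm holds its last target. There are 200 camera calls.

## Working session

There is one attempt and no reset: what is moved stays moved. The work goes in short steps, Python scripts to look and compute and a tool call to move; the robot and the scene stay as the last step left them, time stands still between calls to the robot, and variables do not carry over. Pictures are saved under pics/ and viewed, at most 10 in all, crops included, and the job is handed in when it is done.

Besides the shell and the picture viewer there is one more tool, called in YAML: its name, and indented under it one key for each argument. drive_tool: Moves the arm, as the interface text tells. Its arguments: {"type":"object","properties":{"rows":{"type":"array","items":{"type":"object","properties":{"dx":{"type":"number"},"dy":{"type":"number"},"dz":{"type":"number"},"wx":{"type":"number"},"wy":{"type":"number"},"wz":{"type":"number"},"hand":{"type":"number"}}}}},"required":["rows"]}

```bash
mkdir -p pics
python3 - <<'E'
from workcell import bot
import cv2,numpy as np
for c in ("scene","top"):
    im=bot.camera(c); cv2.imwrite(f"pics/{c}0.png",im[:,:,::-1])
    k=bot.get_calibration(c); print(c,k)
    for t in ("wide_lane","wide_pad","narrow_lane","wide_front","water_bottle"):
        print(t,[(np.round(d["extent"]),round(d["score"],2)) for d in bot.look_for(c,t)[:3]])
print(bot.get_obs())
E
```

```text
scene {'vfov': 48.740581470235355, 'cx': 323.799412295191, 'cy': 191.49009156421727, 'origin': array([ 1.00608323, -0.72899614,  0.97322398]), 'rotation': array([0.37420582, 0.10022091, 0.24511986, 0.88873057])}
wide_lane [(array([303., 174., 100.,  67.]), 0.66), (array([300., 166.,  32.,  15.]), 0.28)]
wide_pad [(array([319., 154.,  69.,  27.]), 0.78)]
narrow_lane [(array([230., 252.,  92.,  81.]), 0.73)]
wide_front []
water_bottle [(array([171., 311.,  44.,  64.]), 0.93)]
top {'vfov': 48.71837697734365, 'cx': 319.9569418507289, 'cy': 200.66388906365515, 'origin': array([0.45174268, 0.00140849, 1.24044641]), 'rotation': array([-0.03588778,  0.03356232,  0.70865197, -0.70384517])}
wide_lane [(array([276., 254.,  70., 119.]), 0.84)]
wide_pad [(array([267., 235.,  40.,  83.]), 0.98), (array([413., 241.,  34.,  81.]), 0.39)]
narrow_lane [(array([402., 260.,  50., 120.]), 0.83)]
wide_front [(array([275., 259.,  44.,  30.]), 0.59)]
water_bottle [(array([501., 245.,  49.,  24.]), 0.63)]
{'clock': 0.6, 'joint_pos': array([1.30501897e+00, 2.40602799e-01, 5.04725827e-03, 1.33517118e+00,
       5.58523466e-09, 1.57082972e+00]), 'joint_vel': array([-8.50242926e-04,  8.34704351e-04, -3.38525666e-04,  8.11646243e-05,
        1.13039145e-04,  8.64883429e-04]), 'tau': array([-3.15268460e-05, -3.71972680e+01,  2.52572751e+01,  1.28783675e-03,
       -2.34495576e-05,  1.96439046e-06]), 'eef_pos': array([0.13133849, 0.48247657, 0.24232314]), 'tool_rot': array([1.32514449e-01, 9.91181073e-01, 3.44975156e-05, 4.60810309e-06]), 'ft_force': array([-0.05670362,  0.09553535, -0.70076494]), 'ft_torque': array([-0.0398586 ,  0.01329066, -0.01469656]), 'grasp_force': 0.0, 'grip_width': 0.08564851688726292}
```

Run:
```python
import cv2
a=cv2.imread("pics/top0.png")[150:350,200:460]; cv2.imwrite("pics/top_c.png",cv2.resize(a,(780,600),interpolation=cv2.INTER_CUBIC))
```

```text
(no output)
```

View pics/top_c.png

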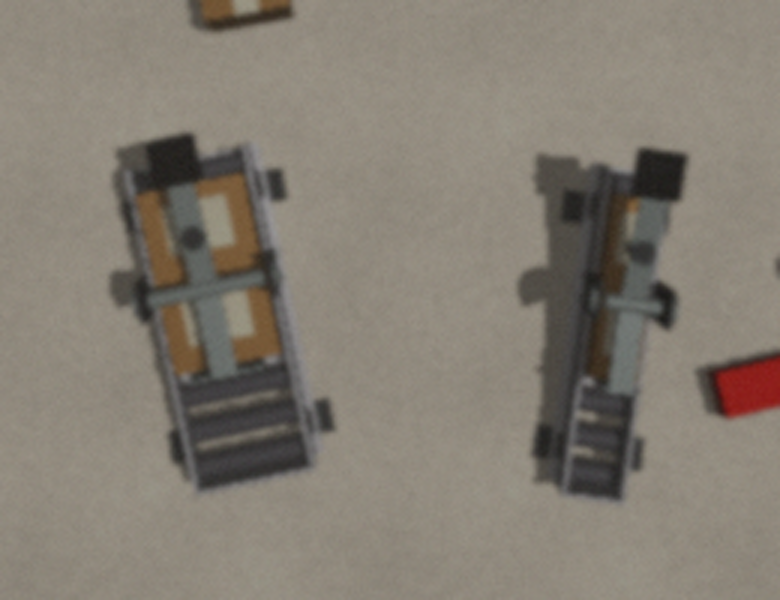

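View pics/scene0.png

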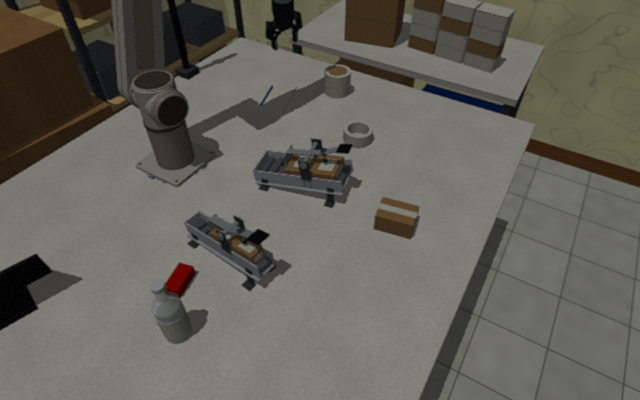

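```bash
cat > h.py <<'E'
from workcell import bot
import numpy as np
from scipy.spatial.transform import Rotation as R
def px2w(c,u,v,z):
    k=bot.get_calibration(c); f=200/np.tan(np.radians(k["vfov"]/2))
    q=k["rotation"]; r=R.from_quat(q)
    d=r.apply([(u-k["cx"])/f,-(v-k["cy"])/f,-1]); o=k["origin"]
    return o+d*(z-o[2])/d[2]
E
python3 - <<'E'
from h import *
g=lambda a,b,z:px2w("top",200+a/3,150+b/3,z)
P=g(173,160,.179);S=g(208,289,.129);print(P,S,np.linalg.norm((P-S)[:2]),np.arctan2(*(P-S)[1::-1]))
# rails
a=g(197,490,.07);b=g(315,465,.07);print("front",a,b)
r1=g(245,147,.1);r0=g(312,464,.065);l1=g(128,172,.1);print("rail yaw",np.arctan2(*(r1-r0)[1::-1]),np.arctan2(*(l1-a)[1::-1]))
# scene check
print(px2w("scene",344,149,.179))
o=bot.get_obs();print(R.from_quat(o["tool_rot"]).as_matrix().round(3),o["eef_pos"])
E
```

```text
[0.55096002 0.15498788 0.179     ] [0.44729982 0.13221681 0.129     ] 0.10613180180154122 0.21623581033857087
front [0.27394874 0.14789216 0.07      ] [0.29458388 0.04560859 0.07      ]
rail yaw 0.2004423820453696 0.20614735074793622
[0.55668669 0.14859966 0.179     ]
[[-0.965  0.263  0.   ]
 [ 0.263  0.965  0.   ]
 [ 0.     0.    -1.   ]] [0.13133849 0.48247657 0.24232314]
```

drive_tool:
  rows:
    - {"dz":-0.6,"hand":0}
    - {"dx":-1,"dy":-0.4,"dz":-0.6,"wz":-0.6,"hand":0}
    - {"dx":-1.8,"dy":-0.8,"dz":-0.6,"wz":-1.2,"hand":0}
    - {"dx":-2.6,"dy":-1.1,"dz":-0.6,"wz":-1.7,"hand":0}
    - {"dx":-3.4,"dy":-1.4,"dz":-0.6,"wz":-2.2,"hand":0}
    - {"dx":-4.2,"dy":-1.75,"dz":-0.6,"wz":-2.7,"hand":0}
    - {"dx":-5,"dy":-2.1,"dz":-0.6,"wz":-3.2,"hand":0}
    - {"dx":-5.8,"dy":-2.4,"dz":-0.6,"wz":-3.7,"hand":0}
    - {"dx":-6.6,"dy":-2.75,"dz":-0.6,"wz":-4.2,"hand":0}
    - {"dx":-7.4,"dy":-3.1,"dz":-0.6,"wz":-4.7,"hand":0}
    - {"dx":-8.2,"dy":-3.4,"dz":-0.6,"wz":-5.2,"hand":0}
    - {"dx":-9,"dy":-3.75,"dz":-0.6,"wz":-5.4,"hand":0}
    - {"dx":-9.5,"dy":-3.95,"dz":-0.6,"wz":-5.4,"hand":0}
    - {"dx":-9.83,"dy":-4.1,"dz":-0.6,"wz":-5.4,"hand":0}
    - {"dx":-9.83,"dy":-4.1,"dz":-0.6,"wz":-5.4,"hand":0}
    - {"dx":-9.83,"dy":-4.1,"dz":-0.6,"wz":-5.4,"hand":0}
    - {"dx":-9.83,"dy":-4.1,"dz":-0.6,"wz":-5.4,"hand":0}

```text
invalid input at $.rows[0]: expected keys dx, dy, dz, wx, wy, wz, hand
```

Run:
```python
from h import *
import cv2
o=bot.get_obs();print(o["clock"],o["eef_pos"],R.from_quat(o["tool_rot"]).as_matrix().round(3),o["grip_width"])
im=bot.camera("wrist"); cv2.imwrite("pics/w1.png",im[:,:,::-1])
print([(d["extent"],d["score"]) for d in bot.look_for("wrist","wide_pad")])
print(bot.get_calibration("wrist"))
```

```text
0.6 [0.13133849 0.48247657 0.24232314] [[-0.965  0.263  0.   ]
 [ 0.263  0.965  0.   ]
 [ 0.     0.    -1.   ]] 0.08564851688726292
[]
{'vfov': 65.70646984690485, 'cx': 319.4789741740824, 'cy': 197.30810938703036, 'mount': array([[-9.42103672e-05,  9.50032932e-01,  3.12149675e-01,
         7.98055607e-02],
       [ 9.99998901e-01,  5.51384896e-04, -1.37633828e-03,
         1.42530066e-03],
       [-1.47968131e-03,  3.12149202e-01, -9.50031940e-01,
        -1.31533341e-01],
       [ 0.00000000e+00,  0.00000000e+00,  0.00000000e+00,
         1.00000000e+00]])}
```

View pics/w1.png

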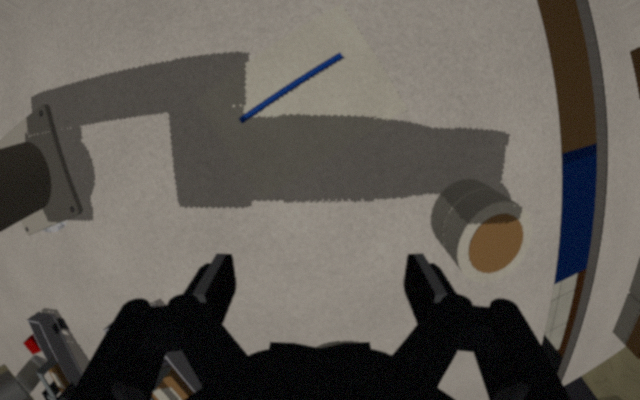

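The move was refused, since every row needs all the keys. The picture shows the start pose with the open fingers around (220–420, 280) and no pad in view.

drive_tool:
  rows:
    - {"dx":0,"dy":0,"dz":-0.6,"wx":0,"wy":0,"wz":0,"hand":0}
    - {"dx":-1.8,"dy":-0.75,"dz":-0.6,"wx":0,"wy":0,"wz":-1.2,"hand":0}
    - {"dx":-2.6,"dy":-1.1,"dz":-0.6,"wx":0,"wy":0,"wz":-1.7,"hand":0}
    - {"dx":-3.4,"dy":-1.4,"dz":-0.6,"wx":0,"wy":0,"wz":-2.2,"hand":0}
    - {"dx":-4.2,"dy":-1.75,"dz":-0.6,"wx":0,"wy":0,"wz":-2.7,"hand":0}
    - {"dx":-5,"dy":-2.1,"dz":-0.6,"wx":0,"wy":0,"wz":-3.2,"hand":0}
    - {"dx":-5.8,"dy":-2.4,"dz":-0.6,"wx":0,"wy":0,"wz":-3.7,"hand":0}
    - {"dx":-6.6,"dy":-2.75,"dz":-0.6,"wx":0,"wy":0,"wz":-4.2,"hand":0}
    - {"dx":-7.4,"dy":-3.1,"dz":-0.6,"wx":0,"wy":0,"wz":-4.7,"hand":0}
    - {"dx":-8.2,"dy":-3.4,"dz":-0.6,"wx":0,"wy":0,"wz":-5.2,"hand":0}
    - {"dx":-9,"dy":-3.75,"dz":-0.6,"wx":0,"wy":0,"wz":-5.4,"hand":0}
    - {"dx":-9.5,"dy":-3.95,"dz":-0.6,"wx":0,"wy":0,"wz":-5.4,"hand":0}
    - {"dx":-9.83,"dy":-4.1,"dz":-0.6,"wx":0,"wy":0,"wz":-5.4,"hand":0}
    - {"dx":-9.83,"dy":-4.1,"dz":-0.6,"wx":0,"wy":0,"wz":-5.4,"hand":0}
    - {"dx":-9.83,"dy":-4.1,"dz":-0.6,"wx":0,"wy":0,"wz":-5.4,"hand":0}
    - {"dx":-9.83,"dy":-4.1,"dz":-0.6,"wx":0,"wy":0,"wz":-5.4,"hand":0}

```text
clock: 2.3
eef_pos: [0.551, 0.1562, 0.2724]
tool_rot: [-0.103, 0.995, 0.0, -0.0]
ft_force: [0.0, 0.7, 0.5]
grip_width: -0.0
grasp_force: 0.0
```

Run:
```python
from h import *
import cv2
o=bot.get_obs();print(o["clock"],o["eef_pos"],R.from_quat(o["tool_rot"]).as_matrix().round(3),o["grip_width"],o["ft_force"])
im=bot.camera("wrist"); cv2.imwrite("pics/w2.png",im[:,:,::-1])
print([(d["extent"],d["score"]) for d in bot.look_for("wrist","wide_pad")])
```

```text
2.3 [0.55100281 0.15618548 0.27237637] [[-0.979 -0.205 -0.   ]
 [-0.205  0.979  0.   ]
 [ 0.     0.    -1.   ]] -2.9921896899702187e-06 [0.04900016 0.68363449 0.50434329]
[([319.1, 115.0, 117.3, 230.1], 0.96)]
```

View pics/w2.png

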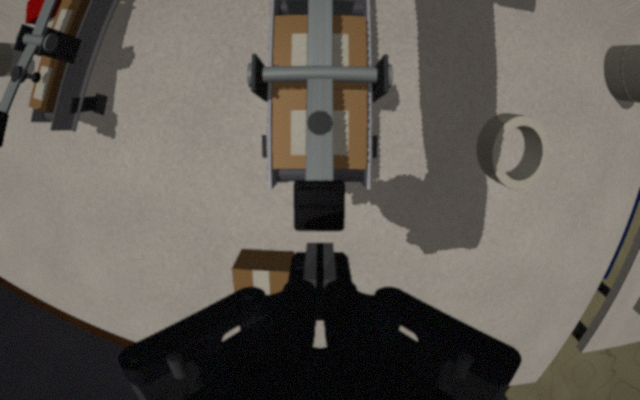

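The wrist view shows the pad at about columns 294–344, rows 181–229, centre (319, 205). It lines up sideways with the closed fingertips at (320, 262).

Run:
```python
from h import *
k=bot.get_calibration("wrist"); f=200/np.tan(np.radians(k["vfov"]/2));M=k["mount"]
o=bot.get_obs();Rt=R.from_quat(o["tool_rot"]).as_matrix()
def tw(u,v,z):
    x,y=u-k["cx"],v-k["cy"];r=np.hypot(x,y);t=r/f
    d=np.array([np.sin(t)*x/r,-np.sin(t)*y/r,-np.cos(t)])
    d=Rt@M[:3,:3]@d;c=o["eef_pos"]+Rt@M[:3,3]
    return c+d*(z-c[2])/d[2]
for u,v,z in ((319,181,.175),(319,229,.183),(319,205,.179),(294,205,.179),(344,205,.179),(319,74,.135)):
    p=tw(u,v,z);print(p.round(4),(Rt.T@(p-o["eef_pos"])).round(4))
```

```text
[0.5343 0.1539 0.175 ] [0.0169 0.001  0.0976]
[0.5701 0.1614 0.183 ] [-0.0197  0.001   0.0896]
[0.552  0.1576 0.179 ] [-0.0012  0.001   0.0936]
[0.5559 0.1387 0.179 ] [-0.0012 -0.0183  0.0936]
[0.548  0.1766 0.179 ] [-0.0012  0.0204  0.0936]
[0.4522 0.1367 0.135 ] [0.1008 0.0011 0.1376]
```

drive_tool:
  rows:
    - {"dx":-0.02,"dy":0.02,"dz":0.7,"wx":0,"wy":0,"wz":0,"hand":0}
    - {"dx":-0.02,"dy":0.02,"dz":1.4,"wx":0,"wy":0,"wz":0,"hand":0}
    - {"dx":-0.03,"dy":0.02,"dz":1.6,"wx":0,"wy":0,"wz":0,"hand":0}
    - {"dx":-0.07,"dy":0.02,"dz":1.8,"wx":0,"wy":0,"wz":0,"hand":0}
    - {"dx":-0.12,"dy":0.02,"dz":2.0,"wx":0,"wy":0,"wz":0,"hand":0}
    - {"dx":-0.17,"dy":0.02,"dz":2.2,"wx":0,"wy":0,"wz":0,"hand":0}
    - {"dx":-0.21,"dy":0.02,"dz":2.4,"wx":0,"wy":0,"wz":0,"hand":0}
    - {"dx":-0.23,"dy":0.02,"dz":2.5,"wx":0,"wy":0,"wz":0,"hand":0}
    - {"dx":-0.23,"dy":0.02,"dz":2.54,"wx":0,"wy":0,"wz":0,"hand":0}
    - {"dx":-0.23,"dy":0.02,"dz":2.54,"wx":0,"wy":0,"wz":0,"hand":0}

```text
clock: 3.4
eef_pos: [0.5631, 0.1593, 0.1457]
tool_rot: [-0.103, 0.995, 0.0, 0.0]
ft_force: [-2.8, 0.0, 7.3]
grip_width: 0.0001
grasp_force: 2.9
```

Force is 7 N, so the lever is close to its stop. I'll press a little more and hold.

drive_tool:
  rows:
    - {"dx":0,"dy":0,"dz":0.04,"wx":0,"wy":0,"wz":0,"hand":0}
    - {"dx":0,"dy":0,"dz":0.06,"wx":0,"wy":0,"wz":0,"hand":0}
    - {"dx":0,"dy":0,"dz":0.06,"wx":0,"wy":0,"wz":0,"hand":0}
    - {"dx":0,"dy":0,"dz":0.06,"wx":0,"wy":0,"wz":0,"hand":0}
    - {"dx":0,"dy":0,"dz":0.06,"wx":0,"wy":0,"wz":0,"hand":0}
    - {"dx":0,"dy":0,"dz":0.06,"wx":0,"wy":0,"wz":0,"hand":0}
    - {"dx":0,"dy":0,"dz":0.06,"wx":0,"wy":0,"wz":0,"hand":0}
    - {"dx":0,"dy":0,"dz":0.06,"wx":0,"wy":0,"wz":0,"hand":0}
    - {"dx":0,"dy":0,"dz":0.06,"wx":0,"wy":0,"wz":0,"hand":0}
    - {"dx":0,"dy":0,"dz":0.06,"wx":0,"wy":0,"wz":0,"hand":0}
    - {"dx":0,"dy":0,"dz":0.06,"wx":0,"wy":0,"wz":0,"hand":0}
    - {"dx":0,"dy":0,"dz":0.06,"wx":0,"wy":0,"wz":0,"hand":0}
    - {"dx":0,"dy":0,"dz":0.06,"wx":0,"wy":0,"wz":0,"hand":0}
    - {"dx":0,"dy":0,"dz":0.06,"wx":0,"wy":0,"wz":0,"hand":0}
    - {"dx":0,"dy":0,"dz":0.06,"wx":0,"wy":0,"wz":0,"hand":0}

```text
clock: 4.9
eef_pos: [0.5634, 0.1593, 0.1434]
tool_rot: [-0.103, 0.995, 0.0, 0.001]
ft_force: [-3.7, 1.2, 7.0]
grip_width: 0.0004
grasp_force: 3.1
```

Run:
```python
from h import *
import cv2
a=bot.camera("wrist");b=bot.camera("scene")[110:210,230:390];c=bot.camera("top")[190:320,220:330]
im=np.hstack([cv2.resize(a[:,200:440],(240,400)),cv2.resize(b,(320,200)).repeat(1,0) if 0 else np.pad(cv2.resize(b,(320,200)),((0,200),(0,0),(0,0))),np.pad(cv2.resize(c,(220,260)),((0,140),(0,0),(0,0)))])
cv2.imwrite("pics/c3.png",im[:,:,::-1])
print(bot.get_obs()["ft_force"])
```

```text
[-3.60036238  0.33121505  7.42019827]
```

View pics/c3.png

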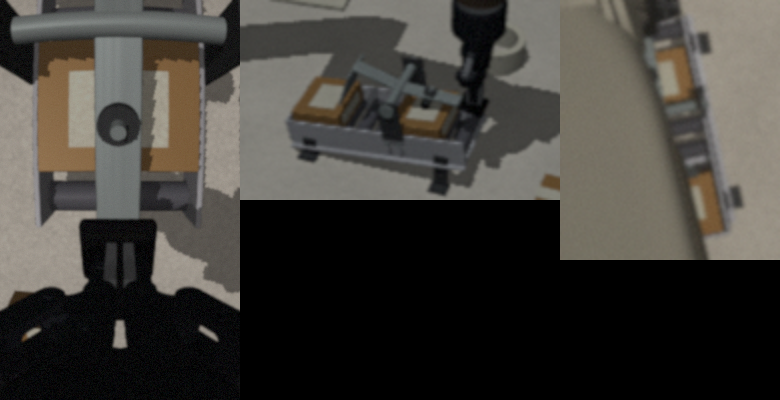

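The front carton now sits at the front lip (scene crop about (327, 100)). The gate is up and the second carton is held. I'll hold briefly, then let the lever up.

drive_tool:
  rows:
    - {"dx":0,"dy":0,"dz":0,"wx":0,"wy":0,"wz":0,"hand":0}
    - {"dx":0,"dy":0,"dz":0,"wx":0,"wy":0,"wz":0,"hand":0}
    - {"dx":0,"dy":0,"dz":0,"wx":0,"wy":0,"wz":0,"hand":0}
    - {"dx":0,"dy":0,"dz":0,"wx":0,"wy":0,"wz":0,"hand":0}
    - {"dx":0,"dy":0,"dz":0,"wx":0,"wy":0,"wz":0,"hand":0}
    - {"dx":0.08,"dy":0,"dz":-0.4,"wx":0,"wy":0,"wz":0,"hand":0}
    - {"dx":0.15,"dy":0,"dz":-0.8,"wx":0,"wy":0,"wz":0,"hand":0}
    - {"dx":0.2,"dy":0,"dz":-1.2,"wx":0,"wy":0,"wz":0,"hand":0}
    - {"dx":0.2,"dy":0,"dz":-1.8,"wx":0,"wy":0,"wz":0,"hand":0}
    - {"dx":0.2,"dy":0,"dz":-2.5,"wx":0,"wy":0,"wz":0,"hand":0}
    - {"dx":0.2,"dy":0,"dz":-2.5,"wx":0,"wy":0,"wz":0,"hand":0}
    - {"dx":0.2,"dy":0,"dz":-2.5,"wx":0,"wy":0,"wz":0,"hand":0}
    - {"dx":0.2,"dy":0,"dz":-2.5,"wx":0,"wy":0,"wz":0,"hand":0}
    - {"dx":0.2,"dy":0,"dz":-2.5,"wx":0,"wy":0,"wz":0,"hand":0}
    - {"dx":0.2,"dy":0,"dz":-2.5,"wx":0,"wy":0,"wz":0,"hand":0}
    - {"dx":0.2,"dy":0,"dz":-2.5,"wx":0,"wy":0,"wz":0,"hand":0}
    - {"dx":0.2,"dy":0,"dz":-2.5,"wx":0,"wy":0,"wz":0,"hand":0}
    - {"dx":0.2,"dy":0,"dz":-2.5,"wx":0,"wy":0,"wz":0,"hand":0}
    - {"dx":0.2,"dy":0,"dz":-2.5,"wx":0,"wy":0,"wz":0,"hand":0}
    - {"dx":0.2,"dy":0,"dz":-2.5,"wx":0,"wy":0,"wz":0,"hand":0}

```text
clock: 7.05
eef_pos: [0.553, 0.1568, 0.2674]
tool_rot: [-0.103, 0.995, 0.0, 0.0]
ft_force: [-0.6, -0.3, -0.3]
grip_width: 0.0
grasp_force: 0.0
```

Run:
```python
from h import *
import cv2
a=bot.camera("wrist");b=bot.camera("scene")[110:210,230:390]
im=np.hstack([a[:,200:440],np.pad(cv2.resize(b,(480,300)),((0,100),(0,0),(0,0)))])
cv2.imwrite("pics/c4.png",im[:,:,::-1])
print(bot.get_obs()["ft_force"])
```

```text
[ 0.04167147 -0.48310442 -0.32834289]
```

View pics/c4.png

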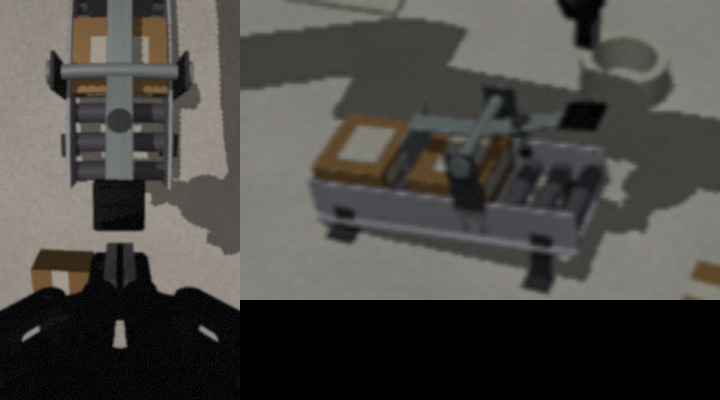

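The lever is back up, with its pad at its rest position (120, 205). The front carton is at the lip and the second one is stopped behind the closed gate.

```bash
python3 -c "
from workcell import bot
print(bot.job_done())"
```

```text
the job is handed in; nothing more can be done
None
```

I released one wide carton: it rolled to the front lip, the lever is back up with the gate shut before the second carton, and I handed the job in at about 7 s (no verdict was returned).

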